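# Hang the rinsed beaker and hold the drip board out over the tray

### The job

Take the rinsed steel beaker from its wire cradle and put it upside down over the drying peg of the white drip board, rim down on the board, and let go of it. Then slide the board straight out along its grey stand, over the drip tray, until its outer edge is level with the slim upright post beside the tray; so far out it would tip, so finish while still holding the board's inner end (handle block), flat on the stand and still. Leave the bottle, the tip box and the remote alone.

Things in the scene. Friction and masses are not known exactly. Their poses are not given: they have to be found in the camera images.
- beaker: Straight round stainless beaker, 56 mm outside diameter, 95 mm long, wall 3 mm, closed bottom 4 mm thick, about 150 g. Origin: centre of the closed bottom's outside face; +z runs along its axis to the open mouth. At the start it lies in the cradle, mouth towards the robot and 20 degrees below level, axis 65 mm above the bench at mid-length.
- beaker_rim (a point): Centre of the beaker's open mouth (95 mm from its origin along its +z).
- cradle: Fixed sloping cradle of two bars 10 mm thick, 36 mm apart, on a base 120 x 75 mm; the bars carry the beaker from below, a cross bar at the low end (towards the robot) stops its rim. Origin: centre of the base's underside, on the bench; +x points away from the robot, towards the beaker's closed end.
- board: Loose white plastic drip board, 300 mm long (x, + outward to the tray), 110 mm wide (y), 12 mm thick, about 0.36 kg, on the stand. Origin: centre of its underside. An upright drying peg (16 mm diameter, 70 mm tall) stands on it 95 mm outward of centre, a handle block 115 mm inward. With the beaker on, it balances about 25 mm outward of centre.
- peg_foot (a point): Middle of the peg's foot, on the board's top face. A beaker hung properly has its rim on the board all round, its axis on the peg's within some 17 mm (the peg fits it loosely).
- board_handle (a point): Centre of the top of the handle block: 24 mm thick along the board's x, 60 mm long along its y, 45 mm tall above the board's top face, fixed to the board. Graspable from above across its 24 mm.
- board_edge (a point): Middle of the outer end edge of the board, on its top face (150 mm outward of its centre, 265 mm outward of the handle block's centre).
- stand: Fixed grey sheet-metal riser, 260 mm long (its x, pointing outward), 130 mm wide, flat top 70 mm above the bench. Origin: centre of its underside. The board slides on its top; there are no guides.
- tray: Fixed shallow aluminium drip tray on the bench just beyond the stand's outer end, 220 x 150 mm, 28 mm high. Origin: centre of its underside.
- post: The mark: fixed slim dark steel post, 10 mm diameter, 110 mm tall on a round foot, beside the tray on its side away from the robot. Origin: centre of its foot's underside; its +x points outward like the stand's. The board's outer edge is to be level with the post's axis, measured along the outward direction.
- reagent: Loose amber bottle, 52 mm diameter, 120 mm tall; leave alone. Origin: centre of its underside.
- tipbox: Loose pipette-tip box with a clear cover, 85 x 120 x 65 mm; leave alone. Origin: centre of its underside.
- remote: Loose black remote control lying flat, 50 x 140 x 18 mm; leave alone. Origin: centre of its underside.
Not all that is in view belongs to the job. What is shaped like the beaker but pink or yellow is not meant.

How it is judged:
By the outcome, as a careful person would: the job done as asked, in the order asked, and still so for the second after the job is handed in, while the arm keeps its last pose, push and grip.
It also fails if it takes over 50 s, if anything falls off the work surface, if the arm or the gripper's body presses on something with over 40 N, if the wrist force passes 120 N, or if a joint passes its speed limit or range.

### The arm

A 6-joint arm with a two-finger parallel gripper is mounted at the origin on the work surface. World frame = base frame: x ahead of the robot, y to its left, z up, the work surface at z = 0. Lengths are in m, angles in rad, forces in N, time in s.
With the tool pointing down it reaches from about 0.3 to 0.875 m from the base axis. Payload 6.4 kg.
Tool frame: the origin (TCP) lies on the centre line of the jaws, within the pads' length; the fingertips stand 25 mm ahead of it and the grasp point (between the pads) lies 6 mm ahead of it (ctrl.tip_reach is the distance from the TCP to the fingertips, in m); z points along the fingers, y is the line along which they close (so a half turn about z gives the same grasp; the last joint's range is limited). The gripper opens to 85 mm and grips with 20 to 120 N. Pads are 22 mm wide; open, the fingers measure 114 mm over their backs; the gripper's body (76 mm by 85 mm) begins 54 mm behind the grasp point. The pads swing forward as they close: fully open they stand 13 mm farther back than shut.
Start: joints at [-1.324, 0.181, 1.607, -0, 1.354, -0.206], TCP at [0.252, -0.517, 0.256] pointing down, gripper open.
Joint ranges: [-2.99, 2.99], [-0.89, 2.07], [0.3, 2.58], [-1.14, 4.28], [0, 2.63], [-3.12, 3.12]. Speed limits (rad/s): [2.57, 2.57, 3.01, 3.14, 3.14, 3.14].

### API

Orientations are given as a unit quaternion [w, x, y, z].
In Python, from bench import ctrl gives the robot as it stands.
- The arm moves only by the tool servo_tool, never from a script. Its argument "motion" is a list that holds one entry, the list of rows, each a list of 5 numbers: the shift along the tool's x, y, z in cm, then the turn about the tool's z in degrees, then the closure, from -1 (fully open) to 1 (shut). In form: [[[dx, dy, dz, twist, claw], ...]]. A call has 1 to 5 rows; each row is the pose to reach, as a shift and turn from the pose commanded when the call began, along the tool's axes at that moment; what a row does not reach only later rows make up. A row lasts 1/10 s, in which the tool goes at most 50 mm and 8.59 degrees, less where a joint would pass 70% of its speed; a pose out of reach is approached as far as the arm can. A call with a gripper value outside its range is refused whole. The fingers move at their own pace and stop on an object; the grip force is fixed at half the most. Time passes only in rows, so rows that repeat a pose let the fingers close. It gives the time, the measured TCP pose, the force, the opening and the grip force at its end, in the units of the state.
- ctrl.get_obs(): the state, without advancing time (a new reading comes with each control period).
- ctrl.camera(name): name is "scene" or "top"; returns a dict with "pixels" (420x560x3 uint8, red, green, blue), "depth" (420x560 float32, m along the optical axis (not along the pixel's ray), 0 where there is no reading), "fx", "fy", "cx", "cy" (pixels), "R" (3x3) and "t" (3): a world point X has camera coordinates R X + t. Camera axes: x right, y down, z forward; pixel columns grow to the right and rows downward; lengths in m; the calibration is good to about 2 mm. A picture is of the moment at which its call begins.
- ctrl.hand_in(): hands the job in; it is judged then, once.
The state is a dict: "time_s": time; "q": joint angles; "dq": joint speeds; "joint_efforts": joint torques, N m; "eef_pos": TCP position; "eef_rot": TCP orientation; "wrist_force": force on the tool from outside, world axes, zero at the start; "torque": the same for the moment, N m; "opening": opening from 0.0 (shut) to 1.0 (fully open); "grasp_force": force on a finger pad.
Only numpy, scipy, OpenCV 4.12 (cv2) and the standard library are available. Lean on these libraries where they do the work, as an engineer would, in place of code of your own. Each camera call takes 0.05 s, during which the arm holds its last target. There are 200 camera calls.

## Working session

There is one attempt and no reset: what is moved stays moved. The work goes in short steps, Python scripts to look and compute and a tool call to move; the robot and the scene stay as the last step left them, time stands still between calls to the robot, and variables do not carry over. Pictures are saved under pics/ and viewed, at most 10 in all, crops included, and the job is handed in when it is done.

Besides the shell and the picture viewer there is one more tool, called after "Emit:" as name(argument=value, ...), one argument or row to a line, values as JSON. servo_tool: Moves the arm, as the interface text tells. Its arguments: {"type":"object","properties":{"motion":{"type":"array"}},"required":["motion"]}

```bash
ls; mkdir -p pics
python3 - <<'E'
from bench import ctrl
import cv2,numpy as np
for n in("scene","top"):
    c=ctrl.camera(n);cv2.imwrite(f"pics/{n}0.png",c["pixels"][...,::-1]);np.savez(f"{n}0.npz",**c)
    print(n,-c["R"].T@c["t"],c["R"].round(2).tolist(),c["fx"])
o=ctrl.get_obs();print(o)
E
```

```text
pics
scene [1.3307776  0.47230268 0.85779653] [[-0.59, 0.81, 0.01], [0.51, 0.37, -0.77], [-0.63, -0.45, -0.63]] 478.6319118430052
top [ 0.46337552 -0.05524814  1.15349164] [[0.01, -1.0, 0.01], [-0.99, -0.01, -0.1], [0.1, -0.01, -0.99]] 441.5104313671404
{'time_s': 0.1, 'q': array([-1.32429181e+00,  1.81503045e-01,  1.60792349e+00, -1.65488953e-05,
        1.35383937e+00, -2.06309590e-01]), 'dq': array([-0.00050599, -0.00166612, -0.00295646, -0.00196478, -0.00090641,
        0.00047763]), 'joint_efforts': array([-2.81236698e-04, -4.45884955e+01, -3.52238667e+01, -3.33178850e-04,
        4.25304446e-03, -1.10058599e-05]), 'eef_pos': array([ 0.25144814, -0.5165732 ,  0.25544634]), 'eef_rot': array([-8.36292185e-04,  9.74478477e-01,  2.24479393e-01, -2.48902250e-05]), 'wrist_force': array([-0.64446469, -0.06133709, -0.77157282]), 'torque': array([-0.03736823,  0.04485636, -0.01358763]), 'grasp_force': 0.0, 'opening': 1.0037182618494835}
```

View pics/scene0.png

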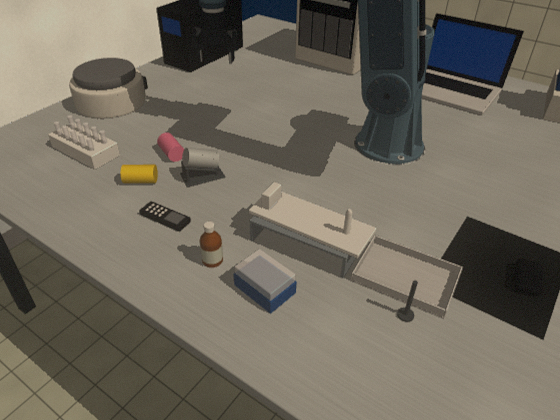

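View pics/top0.png

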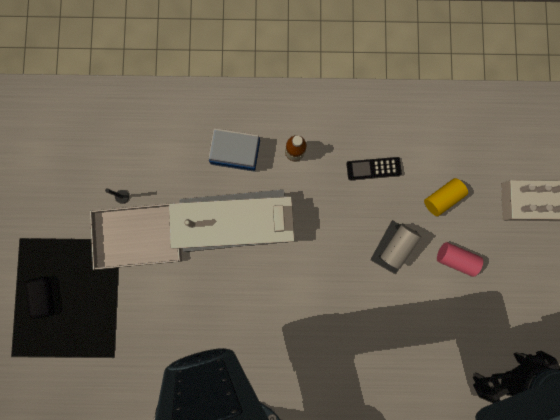

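The scene view shows the beaker at (200,160), the board with handle (271,195) and peg (348,222), and the post at (410,300). The top view shows the beaker at (400,247), the board from (170,205) to (293,240), the handle at (283,218), the peg at (190,222), and the post with its foot at (122,196). Next I measure these using depth.

```bash
cat > h.py <<'E'
import numpy as np,cv2
def cloud(c):
    v,u=np.mgrid[:420,:560];d=c["depth"]
    P=np.stack([(u-c["cx"])/c["fx"]*d,(v-c["cy"])/c["fy"]*d,d],-1)
    W=(P-c["t"])@c["R"]; W[d==0]=np.nan
    return W
def box(W,u0,u1,v0,v1,z0,z1):
    p=W[v0:v1,u0:u1].reshape(-1,3); return p[(p[:,2]>z0)&(p[:,2]<z1)]
def rect(p):
    (c,s,a)=cv2.minAreaRect((p[:,:2]*1000).astype(np.float32)); return np.round(c,1),np.round(s,1),round(a,1),len(p),p[:,2].mean().round(4)
E
python3 - <<'E'
from h import *
W=cloud(np.load("top0.npz"));S=cloud(np.load("scene0.npz"))
print("bench",np.nanmedian(W[300:320,300:340,2]),np.nanmedian(S[330:350,150:250,2]))
for n,a in dict(board=(150,310,190,260,.076,.09),handle=(260,310,190,250,.115,.14),peg=(180,215,205,240,.1,.17),posttop=(95,140,180,210,.04,.13),foot=(95,140,180,210,.004,.03),beaker=(370,425,215,275,.06,.13),cradle=(365,425,215,280,.006,.05),tray=(80,190,200,275,.015,.05)).items():
    print(n,*rect(box(W,*a)))
for n,a in dict(board=(240,385,180,260,.076,.09),handle=(255,290,180,215,.12,.14),peg=(335,360,200,240,.1,.17),post=(395,425,275,325,.04,.13),beaker=(178,225,140,185,.06,.13)).items():
    print("S",n,*rect(box(S,*a)))
b=box(W,370,425,215,275,.06,.13);print(b[:,2].max(),b[:,2].min())
for n in("scene","top"):
    im=cv2.imread(f"pics/{n}0.png");r=(150,240,120,200) if n=="scene" else (350,450,200,290)
    cv2.imwrite(f"pics/{n}crop.png",cv2.resize(im[r[2]:r[3],r[0]:r[1]],None,fx=6,fy=6,interpolation=2))
E
python3 - <<'E'
import cv2,numpy as np
a=cv2.imread("pics/scenecrop.png");b=cv2.imread("pics/topcrop.png")
b=cv2.resize(b,(480,432));a=cv2.resize(a,(320,284))
cv2.imwrite("pics/crops.png",np.hstack([cv2.copyMakeBorder(a,0,148,0,0,0),b]))
E
```

```text
bench 0.000425367443329003 -0.0028180898847585743
board [558.2  35.2] [127.  300.4] 4.2 5187 0.082
handle [558.4 -80. ] [59.3 24. ] 4.0 265 0.1266
peg [543.3 128.3] [14.3 14.5] 52.2 58 0.1387
posttop [620.6 328.9] [10.8  9.4] 50.5 58 0.085
foot [623.1 335.8] [ 79.2 115.5] 4.2 201 0.0121
beaker [ 496.1 -382.5] [ 57.  106.2] 60.7 940 0.0854
cradle [ 502.4 -384.2] [144.5 152.4] 86.4 300 0.0103
tray [518.6 271.5] [150.3 246.1] 6.0 536 0.0254
S board [551.9  36.9] [115.3 299.9] 3.8 3354 0.0802
S handle [559.8 -78.3] [61.3 25.6] 3.0 154 0.1243
S peg [547.  132.1] [14.2 15.8] 65.0 121 0.1283
S post [624.3 331.4] [11.3  9.6] 8.0 126 0.0783
S beaker [ 504.5 -371.9] [ 62.  106.8] 48.0 526 0.0797
0.11015952847164868 0.06008341158560652
```

View pics/crops.png

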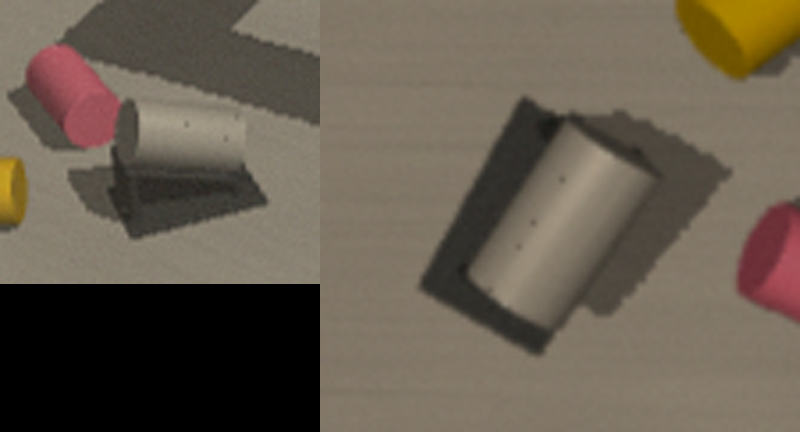

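The crops show the beaker's mouth at the lower left of the top view, with the closed end at upper right and a dark base under it. The tool can't tilt, so I plan to pivot the beaker in the grip by catching its rim on the cradle's cross bar. I need that bar's height first.

Run:
```python
from h import *
a=np.deg2rad(-29.3);e=np.array([np.cos(a),np.sin(a)]);n=np.array([-e[1],e[0]]);c=np.array([.496,-.3825])
for k,r in(("top",(360,430,210,290)),("scene",(170,235,140,195))):
    d=np.load(k+"0.npz");W=cloud(d);px=d["pixels"]
    p=W[r[2]:r[3],r[0]:r[1]].reshape(-1,3);g=px[r[2]:r[3],r[0]:r[1]].reshape(-1,3).mean(1)
    h=(p[:,:2]-c)@e*1000;l=(p[:,:2]-c)@n*1000;z=p[:,2]*1000
    m=(z>5)&(abs(h)<95)&(abs(l)<70)
    print(k,"h range z<16:",np.percentile(h[m&(z<16)&(g<70)],[1,99]).round(),np.percentile(l[m&(z<16)&(g<70)],[1,99]).round())
    q=m&(z>16)&(g<70)&(h<-25)
    print(np.c_[h,l,z,g][q].round()[:40].tolist())
    b=m&(z>80); print("l extent hi",l[b].min(),l[b].max(),"h",h[b].min(),h[b].max())
    t=m&(abs(h)<30)&(z>60)
    # ridge: quadratic of z+tan20*h vs l
    P=np.polyfit(l[t],z[t]-np.tan(np.radians(20))*h[t],2);print("ridge l",-P[1]/2/P[0],"zridge",np.polyval(P,-P[1]/2/P[0]))
```

```text
top h range z<16: [-58.  58.] [-35.  38.]
[[-26.0, 28.0, 51.0, 63.0], [-32.0, 23.0, 26.0, 60.0], [-40.0, 22.0, 19.0, 46.0], [-43.0, 23.0, 28.0, 48.0], [-44.0, 20.0, 29.0, 65.0], [-46.0, 18.0, 25.0, 43.0], [-46.0, 17.0, 33.0, 68.0], [-46.0, 12.0, 26.0, 65.0], [-26.0, -21.0, 74.0, 68.0], [-28.0, -23.0, 70.0, 62.0], [-32.0, -22.0, 72.0, 64.0], [-35.0, -21.0, 71.0, 67.0], [-40.0, -23.0, 66.0, 70.0], [-43.0, -22.0, 64.0, 68.0], [-46.0, -21.0, 66.0, 69.0], [-51.0, -17.0, 68.0, 68.0], [-49.0, -20.0, 65.0, 67.0]]
l extent hi -26.06509100192353 28.52074367839351 h -50.268668620111974 45.14608861109376
ridge l -0.013486194447376549 zridge 95.16667881784306
scene h range z<16: [-55.  61.] [-26.  44.]
[[-28.0, 20.0, 31.0, 68.0], [-30.0, 24.0, 32.0, 63.0], [-33.0, 26.0, 33.0, 60.0], [-37.0, 21.0, 28.0, 57.0], [-40.0, 21.0, 27.0, 56.0], [-43.0, 22.0, 27.0, 63.0], [-47.0, 19.0, 24.0, 56.0], [-27.0, 21.0, 27.0, 65.0], [-29.0, 27.0, 31.0, 67.0], [-35.0, 16.0, 22.0, 57.0], [-38.0, 17.0, 22.0, 56.0], [-39.0, 24.0, 26.0, 53.0], [-41.0, 27.0, 27.0, 54.0], [-44.0, 28.0, 27.0, 51.0], [-28.0, 20.0, 23.0, 60.0], [-29.0, 27.0, 27.0, 58.0], [-32.0, 24.0, 24.0, 60.0], [-36.0, 21.0, 21.0, 58.0], [-38.0, 26.0, 24.0, 57.0], [-41.0, 27.0, 23.0, 50.0], [-25.0, 27.0, 24.0, 50.0], [-31.0, 19.0, 18.0, 48.0], [-31.0, 29.0, 24.0, 53.0], [-35.0, 25.0, 21.0, 49.0], [-39.0, 24.0, 18.0, 54.0], [-42.0, 23.0, 17.0, 57.0]]
l extent hi -22.347891293107317 36.21646764009346 h -31.964859359613893 45.66240699254658
ridge l 2.1541970038525196 zridge 91.62674865038652
```

```bash
cat >> h.py <<'E'
def plan(o,tgt,yaw=None):
    "tool-frame shift (cm) and twist (deg) to TCP tgt, tool-x world yaw deg"
    from scipy.spatial.transform import Rotation as Ro
    q=o["eef_rot"];R=Ro.from_quat([q[1],q[2],q[3],q[0]]).as_matrix()
    d=R.T@(np.array(tgt)-o["eef_pos"])*100;y0=np.degrees(np.arctan2(R[1,0],R[0,0]))
    t=0 if yaw is None else (y0-yaw+180)%360-180
    print("t",round(o["time_s"],2),"pos",o["eef_pos"].round(4),"yaw",y0.round(2),"shift",d.round(2),"twist",round(t,2),"q6",o["q"][5].round(2),"open",round(o["opening"],3),"F",o["wrist_force"].round(1))
E
python3 - <<'E'
from h import *
from bench import ctrl
plan(ctrl.get_obs(),(.5185,-.3951,.150),-29.3)
d=np.load("top0.npz");W=cloud(d);p=d["pixels"].astype(int)
m=(p[...,0]>120)&(p[...,1]<100)&(p[...,2]<150)&(W[...,2]>.01)
m[:,:430]=0
P=W[m];print(rect(P),P[:,2].max())
a=np.deg2rad(60.7);n=np.array([np.cos(a),np.sin(a)]);g=np.array([.5185,-.3951])
q=(P[:,:2]-g);l=q@n;h=q@[n[1],-n[0]]
s=abs(h)<.03;print(s.sum(),l[s].max() if s.any() else None)
E
```

```text
t 0.1 pos [ 0.2514 -0.5166  0.2554] yaw 25.94 shift [29.32  0.78 10.55] twist 55.24 q6 -0.21 open 1.004 F [-0.6 -0.1 -0.8]
(array([ 543.5, -525. ]), array([252.4, 101.7]), 10.6, 794, np.float64(0.0507)) 0.062401789237302205
508 -0.10642007496834249
```

Emit:
servo_tool(
  motion=[
    [[6, 0.2, 2, 8, -1], [12, 0.3, 4, 16, -1], [18, 0.5, 6, 24, -1], [24, 0.6, 8, 32, -1], [29.3, 0.8, 10.5, 40, -1]],
  ],
)

```text
time_s: 0.6
eef_pos: [0.4653, -0.4198, 0.1749]
eef_rot: [0.0, 0.992, -0.125, 0.0]
wrist_force: [-0.4, -0.7, 0.1]
opening: 0.999
grasp_force: 0.0
```

Emit:
servo_tool(
  motion=[
    [[0, 0, 0, 8, -1], [0, 0, 0, 15.2, -1], [0, 0, 0, 15.2, -1]],
  ],
)

```text
time_s: 0.9
eef_pos: [0.4639, -0.4201, 0.1746]
eef_rot: [-0.0, 0.968, -0.253, -0.001]
wrist_force: [0.4, 0.3, 0.5]
opening: 1.0
grasp_force: 0.0
```

Run:
```python
from h import *
from bench import ctrl
plan(ctrl.get_obs(),(.5185,-.3951,.080),-29.3)
```

```text
t 0.9 pos [ 0.4639 -0.4201  0.1746] yaw -29.25 shift [ 3.56 -4.84  9.46] twist 0.05 q6 1.16 open 1.0 F [0.4 0.3 0.5]
```

Emit:
servo_tool(
  motion=[
    [[1.8, -2.4, 0, 0, -1], [3.6, -4.8, 0, 0, -1], [3.6, -4.8, 3, 0, -1], [3.6, -4.8, 6, 0, -1], [3.6, -4.8, 8, 0, -1]],
  ],
)

```text
time_s: 1.4
eef_pos: [0.5177, -0.3958, 0.0932]
eef_rot: [-0.001, 0.968, -0.251, -0.001]
wrist_force: [1.0, 0.4, 0.6]
opening: 1.002
grasp_force: 0.0
```

Emit:
servo_tool(
  motion=[
    [[0, 0, 1.5, 0, -1], [0, 0, 1.5, 0, -1]],
  ],
)

```text
time_s: 1.6
eef_pos: [0.5171, -0.3956, 0.0779]
eef_rot: [-0.001, 0.968, -0.252, -0.002]
wrist_force: [-0.6, -0.7, -0.4]
opening: 0.997
grasp_force: 0.0
```

Run:
```python
from h import *
from bench import ctrl
plan(ctrl.get_obs(),(.5185,-.3951,.080),-29.3)
c=ctrl.camera("scene");cv2.imwrite("pics/a.png",cv2.resize(c["pixels"][100:220,120:280,::-1],None,fx=4,fy=4))
```

```text
t 1.6 pos [ 0.5171 -0.3956  0.0779] yaw -29.19 shift [ 0.1  -0.11 -0.21] twist 0.11 q6 1.25 open 0.997 F [-0.6 -0.7 -0.4]
```

View pics/a.png

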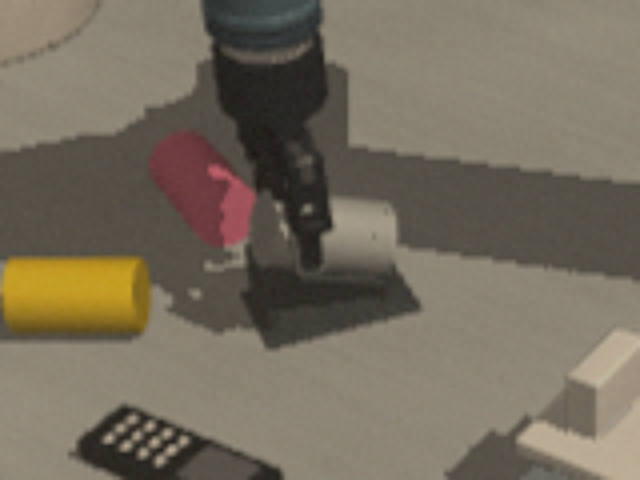

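The fingers straddle the beaker near its closed end (pixel (310,240) in the crop), with the cradle and the pink beaker clear. I'll close the gripper and start the pivot.

Emit:
servo_tool(
  motion=[
    [[0, 0, 0, 0, 1], [0, 0, 0, 0, 1], [0, 0, 0, 0, 1], [0, 0, 0, 0, 1], [0, 0, 0, 0, 1]],
  ],
)

```text
time_s: 2.15
eef_pos: [0.5206, -0.3961, 0.0834]
eef_rot: [-0.0, 0.968, -0.252, 0.002]
wrist_force: [2.5, 6.5, 7.7]
opening: 0.648
grasp_force: 62.0
```

Emit:
servo_tool(
  motion=[
    [[-0.2, 0, -0.3, 0, 1], [-0.45, 0, -0.55, 0, 1], [-0.7, 0, -0.8, 0, 1], [-0.95, 0, -1.05, 0, 1], [-0.95, 0, -1.05, 0, 1]],
  ],
)

```text
time_s: 2.65
eef_pos: [0.5128, -0.3941, 0.0939]
eef_rot: [0.002, 0.968, -0.253, 0.004]
wrist_force: [7.9, -3.8, -0.9]
opening: 0.644
grasp_force: 64.2
```

Emit:
servo_tool(
  motion=[
    [[-0.3, 0, -0.25, 0, 1], [-0.55, 0, -0.45, 0, 1], [-0.8, 0, -0.65, 0, 1], [-1.1, 0, -0.85, 0, 1], [-1.1, 0, -0.85, 0, 1]],
  ],
)

```text
time_s: 3.15
eef_pos: [0.5006, -0.3869, 0.1007]
eef_rot: [0.001, 0.968, -0.252, 0.0]
wrist_force: [-0.5, 0.5, -1.9]
opening: 0.643
grasp_force: 64.2
```

Emit:
servo_tool(
  motion=[
    [[-0.3, 0, -0.18, 0, 1], [-0.6, 0, -0.34, 0, 1], [-0.9, 0, -0.5, 0, 1], [-1.2, 0, -0.62, 0, 1], [-1.2, 0, -0.62, 0, 1]],
  ],
)

```text
time_s: 3.65
eef_pos: [0.4898, -0.3805, 0.1058]
eef_rot: [-0.0, 0.968, -0.253, -0.0]
wrist_force: [0.3, -0.4, -2.7]
opening: 0.645
grasp_force: 64.2
```

Run:
```python
from h import *
from bench import ctrl
plan(ctrl.get_obs(),(.5185,-.3951,.080),-29.3)
c=ctrl.camera("scene");cv2.imwrite("pics/b.png",cv2.resize(c["pixels"][100:220,120:280,::-1],None,fx=4,fy=4))
```

```text
t 3.65 pos [ 0.4898 -0.3805  0.1058] yaw -29.26 shift [ 3.22 -0.12  2.58] twist 0.04 q6 1.23 open 0.645 F [ 0.3 -0.4 -2.7]
```

View pics/b.png

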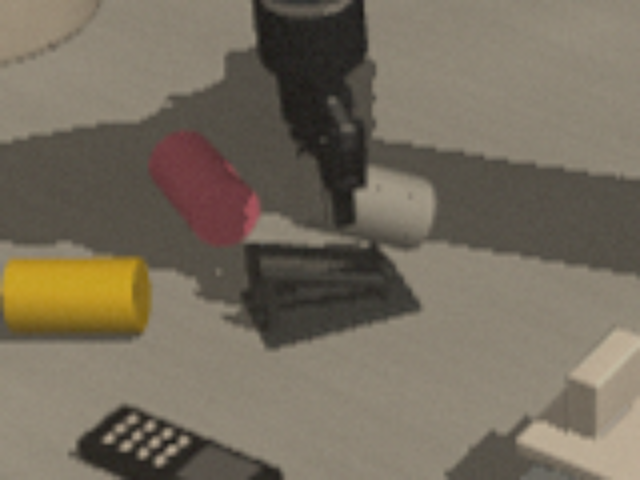

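The view shows the beaker free of the cradle, mouth to the right at (435,205) and only partly tilted. I'll fit its pitch from the point cloud, and check the stand's near edge and the tray wall as things to catch the rim on.

```bash
cat >> h.py <<'E'
def pitch(c,o,yaw,r=.028,guess=30,vis=None):
    "fit cylinder (mouth along tool -x dir for yaw) to scene cloud near the grasp; returns deg below level"
    from scipy.optimize import least_squares
    W=cloud(c);px=c["pixels"].astype(int)
    g=o["eef_pos"]-[0,0,.006];a=np.deg2rad(yaw);e=np.array([np.cos(a),np.sin(a),0]);n=np.array([-e[1],e[0],0])
    P=W.reshape(-1,3)-g;col=px.reshape(-1,3)
    h,l,z=P@e,P@n,P[:,2]
    m=(col.mean(1)>75)&(np.hypot(h,z)<.1)&(abs(l)<.035)&(W.reshape(-1,3)[:,2]>.02)&(z<.04)
    h,l,z=h[m],l[m],z[m]
    def f(x):
        s,cc=np.sin(x[0]),np.cos(x[0])
        tr=h*s-z*cc-x[1]   # transverse (mouth dir=(-cc,-s))
        return np.hypot(tr,l-x[2])-r
    R=least_squares(f,[np.deg2rad(guess),0,0],loss="soft_l1",f_scale=.002)
    s,cc=np.sin(R.x[0]),np.cos(R.x[0]);ax=-h*cc-z*s;ok=abs(R.fun)<.004
    print("pitch",np.degrees(R.x[0]).round(1),"tr,l mm",(R.x[1:]*1000).round(1),"n",m.sum(),ok.sum(),"axial",np.percentile(ax[ok],[1,99]).round(4))
    return R
E
python3 - <<'E'
from h import *
from bench import ctrl
o=ctrl.get_obs();c=ctrl.camera("scene");np.savez("b.npz",**c)
for g in (20,40,60):pitch(c,o,-29.26,guess=g)
W=cloud(np.load("top0.npz"))
for n,a in dict(ledge=(150,310,190,265,.062,.075),).items(): 
    p=box(W,*a);print(rect(p))
    q=p[(p[:,1]>-.05)&(p[:,1]<.1)];print("robot side x min",np.percentile(q[:,0],[1,5,50,95,99]))
E
```

```text
pitch 29.2 tr,l mm [4.9 1. ] n 437 324 axial [-0.0185  0.0786]
pitch 29.2 tr,l mm [4.9 1. ] n 437 324 axial [-0.0185  0.0786]
pitch 29.2 tr,l mm [4.9 1. ] n 437 324 axial [-0.0185  0.0786]
(array([556.5,  29.9]), array([130.6, 260.1]), 6.0, 786, np.float64(0.07))
robot side x min [0.48658494 0.48919161 0.61268565 0.62396642 0.62702417]
```

Emit:
servo_tool(
  motion=[
    [[0, 0, -3, -8, 1], [0, 0, -6, -16, 1], [0, 0, -9, -24, 1], [0, 0, -10, -32, 1], [0, 0, -10, -40, 1]],
  ],
)

```text
time_s: 4.25
eef_pos: [0.4913, -0.3818, 0.2087]
eef_rot: [0.002, 0.995, 0.097, 0.001]
wrist_force: [0.0, 0.6, -1.6]
opening: 0.646
grasp_force: 64.2
```

Emit:
servo_tool(
  motion=[
    [[0, 0, 0, -8, 1], [0, 0, 0, -16, 1], [0, 0, 0, -24, 1], [0, 0, 0, -32, 1], [0, 0, 0, -40, 1]],
  ],
)

```text
time_s: 4.75
eef_pos: [0.4902, -0.3806, 0.2055]
eef_rot: [-0.0, 0.902, 0.431, -0.0]
wrist_force: [-0.7, 0.4, -0.7]
opening: 0.647
grasp_force: 64.2
```

Emit:
servo_tool(
  motion=[
    [[0, 0, 0, -8, 1], [0, 0, 0, -16, 1], [0, 0, 0, -24, 1], [0, 0, 0, -32, 1], [0, 0, 0, -40, 1]],
  ],
)

```text
time_s: 5.25
eef_pos: [0.4902, -0.3806, 0.2055]
eef_rot: [-0.0, 0.7, 0.714, 0.0]
wrist_force: [-0.6, 0.3, -1.7]
opening: 0.648
grasp_force: 64.2
```

Emit:
servo_tool(
  motion=[
    [[0, 0, 0, -8, 1], [0, 0, 0, -16, 1], [0, 0, 0, -24, 1], [0, 0, 0, -32, 1], [0, 0, 0, -40, 1]],
  ],
)

```text
time_s: 5.75
eef_pos: [0.4902, -0.3806, 0.2055]
eef_rot: [-0.0, 0.414, 0.91, 0.0]
wrist_force: [0.3, 0.4, -0.3]
opening: 0.646
grasp_force: 64.2
```

Run:
```python
from h import *
from bench import ctrl
W=cloud(np.load("top0.npz"));p=box(W,150,310,190,265,.062,.076)
q=p[(p[:,0]<.52)];P=np.polyfit(q[:,1],q[:,0],1)
for y in(-.08,0,.03,.13):
    s=q[abs(q[:,1]-y)<.02];print(y,s[:,0].min() if len(s) else None,np.polyval(P,y))
print("slope deg",np.degrees(np.arctan(P[0])))
f=p[p[:,0]>.6];Q=np.polyfit(f[:,1],f[:,0],1);print("far side slope",np.degrees(np.arctan(Q[0])),len(q),len(f))
b=box(W,150,310,190,265,.079,.086);hull=cv2.minAreaRect((b[:,:2]*1000).astype(np.float32))
for y in(-.08,0,.1):
    s=b[abs(b[:,1]-y)<.004];print("board x range at y",y,np.percentile(s[:,0],[1,99]))
S=cloud(np.load("scene0.npz"));s=box(S,255,345,200,275,.01,.06)
s=s[(s[:,1]>-.06)&(s[:,1]<.12)];print("under-stand x hist",np.histogram(s[:,0],np.arange(.44,.7,.02)))
plan(ctrl.get_obs(),(.435,.03,.2),184.5)
```

```text
-0.08 0.5005528698229522 0.5026409207819034
0 0.49234088368377404 0.49575285382504775
0.03 0.4895446794318807 0.4931698287162269
0.13 0.4786967563303452 0.48455974502015736
slope deg -4.921077953123223
far side slope -4.883667401485012 195 588
board x range at y -0.08 [0.50408778 0.61318745]
board x range at y 0 [0.4995266  0.60672888]
board x range at y 0.1 [0.49112866 0.59846394]
under-stand x hist (array([0, 0, 0, 0, 0, 0, 0, 0, 2, 2, 0, 0]), array([0.44, 0.46, 0.48, 0.5 , 0.52, 0.54, 0.56, 0.58, 0.6 , 0.62, 0.64,
       0.66, 0.68]))
t 5.75 pos [ 0.4902 -0.3806  0.2055] yaw 131.07 shift [34.58 22.82  0.56] twist -53.43 q6 -1.57 open 0.646 F [ 0.3  0.4 -0.3]
```

Emit:
servo_tool(
  motion=[
    [[4, 2.5, 0, -8, 1], [8, 5, 0, -16, 1], [12, 7.5, 0, -24, 1], [16, 10, 0, -32, 1], [20, 12.5, 0, -40, 1]],
  ],
)

```text
time_s: 6.25
eef_pos: [0.4538, -0.1458, 0.2057]
eef_rot: [0.0, 0.078, 0.997, 0.0]
wrist_force: [0.1, 0.1, -0.0]
opening: 0.645
grasp_force: 64.2
```

Run:
```python
from h import *
from bench import ctrl
plan(ctrl.get_obs(),(.40,.033,.2),184.9)
```

```text
t 6.25 pos [ 0.4538 -0.1458  0.2057] yaw 171.05 shift [ 8.1  16.83  0.57] twist -13.85 q6 -1.98 open 0.645 F [ 0.1  0.1 -0. ]
```

Emit:
servo_tool(
  motion=[
    [[2, 4.2, 0, -7, 1], [4, 8.4, 0, -13.8, 1], [6, 12.6, 0, -13.8, 1], [8.1, 16.8, 0.5, -13.8, 1], [8.1, 16.8, 0.5, -13.8, 1]],
  ],
)

```text
time_s: 6.75
eef_pos: [0.3989, 0.0358, 0.1999]
eef_rot: [-0.001, -0.043, 0.999, 0.001]
wrist_force: [0.3, -0.7, -1.8]
opening: 0.646
grasp_force: 64.2
```

Run:
```python
from h import *
from bench import ctrl
o=ctrl.get_obs();plan(o,(.40,.033,.078),184.9)
pitch(ctrl.camera("scene"),o,184.9,guess=30)
```

```text
t 6.75 pos [0.3989 0.0358 0.1999] yaw -175.11 shift [-0.11 -0.32 12.19] twist -0.01 q6 -1.87 open 0.646 F [ 0.3 -0.7 -1.8]
pitch 27.4 tr,l mm [ 5.4 -1.6] n 839 789 axial [-0.0143  0.0781]
```

Emit:
servo_tool(
  motion=[
    [[0, 0, 4, 0, 1], [0, 0, 8, 0, 1], [0, 0, 10.5, 0, 1], [0, 0, 12.2, 0, 1], [0, 0, 12.2, 0, 1]],
  ],
)

```text
time_s: 7.3
eef_pos: [0.4001, 0.0306, 0.0767]
eef_rot: [-0.002, -0.039, 0.999, 0.0]
wrist_force: [-0.1, -0.2, -1.2]
opening: 0.645
grasp_force: 64.2
```

Emit:
servo_tool(
  motion=[
    [[-1, 0, 0, 0, 1], [-2, 0, 0, 0, 1], [-3, 0, 0, 0, 1], [-3.7, 0, 0, 0, 1], [-3.7, 0, 0, 0, 1]],
  ],
)

```text
time_s: 7.8
eef_pos: [0.4354, 0.0348, 0.077]
eef_rot: [-0.004, -0.04, 0.999, 0.001]
wrist_force: [-7.2, -0.7, -10.0]
opening: 0.644
grasp_force: 65.5
```

Run:
```python
from h import *
from bench import ctrl
o=ctrl.get_obs();plan(o,(.436,.033,.078),184.9)
c=ctrl.camera("scene");pitch(c,o,184.9,guess=30)
cv2.imwrite("pics/c.png",cv2.resize(c["pixels"][120:280,220:400,::-1],None,fx=3,fy=3))
```

```text
t 7.8 pos [0.4354 0.0348 0.077 ] yaw -175.41 shift [-0.04 -0.18 -0.1 ] twist -0.31 q6 -1.84 open 0.644 F [ -7.2  -0.7 -10. ]
pitch 3.9 tr,l mm [10.3  0.1] n 691 316 axial [0.0011 0.0976]
```

View pics/c.png

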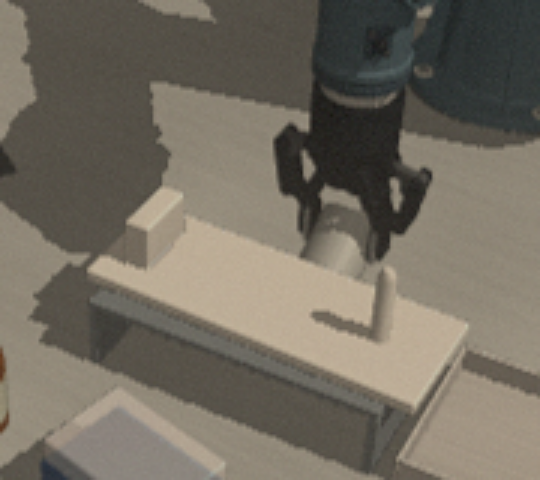

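The beaker's mouth is under the stand's top sheet at (335,260), and the stand is open-sided. A downward force of 10 N shows contact with the sheet edge, so I'll lift and advance to turn the beaker.

Emit:
servo_tool(
  motion=[
    [[-0.2, 0, -0.25, 0, 1], [-0.4, 0, -0.5, 0, 1], [-0.6, 0, -0.7, 0, 1], [-0.8, 0, -0.9, 0, 1], [-0.8, 0, -0.9, 0, 1]],
  ],
)

```text
time_s: 8.35
eef_pos: [0.4401, 0.0357, 0.085]
eef_rot: [-0.008, -0.04, 0.999, 0.001]
wrist_force: [-14.8, -1.4, -8.3]
opening: 0.638
grasp_force: 64.9
```

Emit:
servo_tool(
  motion=[
    [[-0.2, 0, -0.1, 0, 1], [-0.45, 0, -0.2, 0, 1], [-0.7, 0, -0.3, 0, 1], [-0.9, 0, -0.4, 0, 1], [-0.9, 0, -0.4, 0, 1]],
  ],
)

```text
time_s: 8.85
eef_pos: [0.4485, 0.0366, 0.0888]
eef_rot: [-0.009, -0.04, 0.999, 0.001]
wrist_force: [-17.1, -0.4, -7.6]
opening: 0.641
grasp_force: 64.4
```

Emit:
servo_tool(
  motion=[
    [[-0.15, 0, -0.2, 0, 1], [-0.3, 0, -0.4, 0, 1], [-0.45, 0, -0.6, 0, 1], [-0.6, 0, -0.8, 0, 1], [-0.6, 0, -0.8, 0, 1]],
  ],
)

```text
time_s: 9.35
eef_pos: [0.456, 0.0368, 0.0979]
eef_rot: [-0.007, -0.04, 0.999, 0.001]
wrist_force: [-16.3, -0.6, -2.1]
opening: 0.642
grasp_force: 63.2
```

Emit:
servo_tool(
  motion=[
    [[-0.05, 0, -0.4, 0, 1], [-0.1, 0, -0.8, 0, 1], [-0.15, 0, -1.2, 0, 1], [-0.2, 0, -1.6, 0, 1], [-0.2, 0, -1.8, 0, 1]],
  ],
)

```text
time_s: 9.85
eef_pos: [0.4613, 0.0366, 0.117]
eef_rot: [-0.003, -0.04, 0.999, 0.0]
wrist_force: [-7.2, -0.8, -7.7]
opening: 0.638
grasp_force: 64.2
```

Run:
```python
from h import *
from bench import ctrl
o=ctrl.get_obs();plan(o,(.46,.033,.2),184.9)
W=cloud(ctrl.camera("top"));print("handle",*rect(box(W,260,310,190,250,.115,.14)))
```

```text
t 9.85 pos [0.4613 0.0366 0.117 ] yaw -175.42 shift [ 0.21 -0.34 -8.29] twist -0.32 q6 -1.83 open 0.638 F [-7.2 -0.8 -7.7]
handle [558.3 -80.1] [59.4 24. ] 4.0 263 0.1268
```

Emit:
servo_tool(
  motion=[
    [[1, 0, 0, 0, 1], [1.5, 0, -2, 0, 1], [1.5, 0, -6, 0, 1], [1.5, 0, -11, 0, 1], [1.5, 0, -11, 0, 1]],
  ],
)

```text
time_s: 10.4
eef_pos: [0.4536, 0.0342, 0.2362]
eef_rot: [0.008, -0.04, 0.999, -0.002]
wrist_force: [1.3, 0.7, -1.1]
opening: 0.639
grasp_force: 63.6
```

Run:
```python
from h import *
from bench import ctrl
o=ctrl.get_obs();plan(o,(.46,.033,.2),184.9)
c=ctrl.camera("scene")
for g in(50,80):pitch(c,o,184.6,guess=g)
cv2.imwrite("pics/d.png",cv2.resize(c["pixels"][60:260,240:440,::-1],None,fx=3,fy=3))
```

```text
t 10.4 pos [0.4536 0.0342 0.2362] yaw -175.44 shift [-0.57 -0.15  3.63] twist -0.34 q6 -1.84 open 0.639 F [ 1.3  0.7 -1.1]
pitch 22.3 tr,l mm [16.9 -0.6] n 800 222 axial [-0.0246  0.061 ]
pitch 72.8 tr,l mm [10.2 -1.2] n 800 718 axial [-0.0183  0.0759]
```

View pics/d.png

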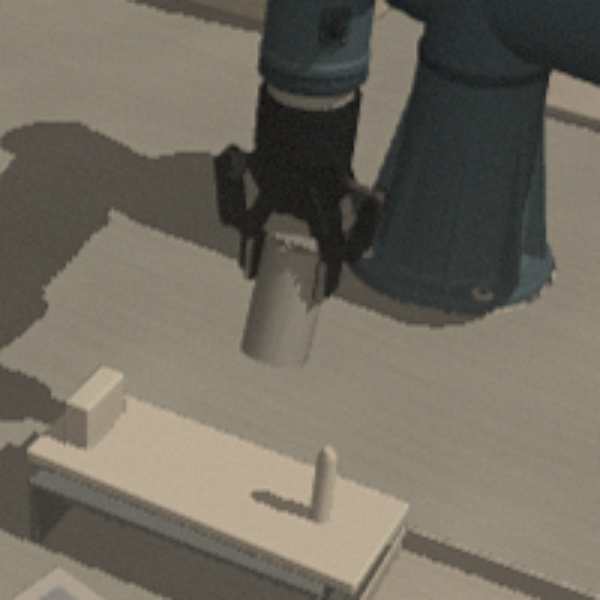

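The beaker is pitched 73°, closed end up, held clear over the board at (280,300). I'll push its lower part against the stand edge to bring it upright.

Emit:
servo_tool(
  motion=[
    [[1.5, 0, 0, 0, 1], [1.5, 0, 4, 0, 1], [1.5, 0, 8, 0, 1], [1.5, 0, 10.5, 0, 1], [1.5, 0, 10.5, 0, 1]],
  ],
)

```text
time_s: 10.95
eef_pos: [0.4301, 0.0344, 0.119]
eef_rot: [-0.004, -0.04, 0.999, 0.001]
wrist_force: [-0.2, 0.4, -1.3]
opening: 0.637
grasp_force: 63.8
```

Emit:
servo_tool(
  motion=[
    [[-1, 0, 0, 0, 1], [-2, 0, 0, 0, 1], [-2.7, 0, 0, 0, 1], [-3.2, 0, 0, 0, 1], [-3.6, 0, 0, 0, 1]],
  ],
)

```text
time_s: 11.45
eef_pos: [0.4668, 0.0369, 0.1224]
eef_rot: [-0.004, -0.04, 0.999, 0.0]
wrist_force: [-14.0, -2.1, 3.9]
opening: 0.638
grasp_force: 61.7
```

Run:
```python
from h import *
from bench import ctrl
o=ctrl.get_obs();plan(o,(.475,.033,.131),184.9)
c=ctrl.camera("scene")
pitch(c,o,184.6,guess=85)
```

```text
t 11.45 pos [0.4668 0.0369 0.1224] yaw -175.39 shift [-0.78 -0.45 -0.86] twist -0.29 q6 -1.82 open 0.638 F [-14.   -2.1   3.9]
pitch 0.8 tr,l mm [12.1 -0.1] n 1019 410 axial [-0.0319  0.0929]
```

Emit:
servo_tool(
  motion=[
    [[-0.3, 0, 0, 0, 1], [-0.6, 0, 0, 0, 1], [-0.8, 0, 0, 0, 1], [-0.8, 0, 0, 0, 1]],
  ],
)

```text
time_s: 11.9
eef_pos: [0.4773, 0.0374, 0.1234]
eef_rot: [-0.001, -0.04, 0.999, -0.0]
wrist_force: [-4.8, -0.3, -1.3]
opening: 0.612
grasp_force: 59.6
```

Emit:
servo_tool(
  motion=[
    [[1.5, 0, 0, 0, 1], [2.5, 0, -3, 0, 1], [2.5, 0, -7, 0, 1], [2.5, 0, -11.5, 0, 1], [2.5, 0, -11.5, 0, 1]],
  ],
)

```text
time_s: 12.4
eef_pos: [0.4576, 0.0347, 0.2461]
eef_rot: [0.008, -0.04, 0.999, -0.002]
wrist_force: [1.5, -0.3, -1.1]
opening: 0.611
grasp_force: 61.4
```

Run:
```python
from h import *
from bench import ctrl
o=ctrl.get_obs();plan(o,(.475,.033,.24),184.9)
c=ctrl.camera("scene")
pitch(c,o,184.6,guess=85)
```

```text
t 12.4 pos [0.4576 0.0347 0.2461] yaw -175.43 shift [-1.71 -0.3   0.64] twist -0.33 q6 -1.83 open 0.611 F [ 1.5 -0.3 -1.1]
pitch 87.2 tr,l mm [14.8 -1.3] n 712 577 axial [-0.0173  0.0776]
```

Run:
```python
from h import *
from bench import ctrl
o=ctrl.get_obs();plan(o,(.5555,.129,.262),184.6)
```

```text
t 12.45 pos [0.456  0.0349 0.2429] yaw -175.44 shift [-10.69   8.58  -1.82] twist -0.04 q6 -1.83 open 0.612 F [ 0.1  0.5 -1.8]
```

Emit:
servo_tool(
  motion=[
    [[0, 0, -1, 0, 1], [0, 0, -1.9, 0, 1], [-1, 0.8, -1.9, 0, 1], [-2.5, 2, -1.9, 0, 1], [-4, 3.2, -1.9, 0, 1]],
  ],
)

```text
time_s: 12.95
eef_pos: [0.4904, 0.0712, 0.2561]
eef_rot: [-0.0, -0.039, 0.999, 0.0]
wrist_force: [-0.2, 0.8, -0.2]
opening: 0.611
grasp_force: 61.4
```

Emit:
servo_tool(
  motion=[
    [[-2, 1.6, 0, 0, 1], [-4, 3.2, 0, 0, 1], [-5.7, 4.6, 0, 0, 1], [-6.7, 5.4, 0, 0, 1], [-6.7, 5.4, 0, 0, 1]],
  ],
)

```text
time_s: 13.45
eef_pos: [0.5527, 0.1307, 0.2556]
eef_rot: [-0.001, -0.04, 0.999, 0.0]
wrist_force: [0.1, 0.5, -1.3]
opening: 0.614
grasp_force: 61.6
```

Run:
```python
from h import *
from bench import ctrl
o=ctrl.get_obs();plan(o,(.5555,.129,.165),184.6)
c=ctrl.camera("scene")
R=pitch(c,o,184.6,guess=85)
p=R.x[0];g=o["eef_pos"];a=np.deg2rad(184.6);e=np.array([np.cos(a),np.sin(a)]);n=np.array([-e[1],e[0]])
for ax in(-.018,.077):print("axis at",ax,g[:2]-e*(ax*np.cos(p))+e*R.x[1]*np.sin(p)+n*R.x[2])
cv2.imwrite("pics/e.png",cv2.resize(c["pixels"][60:260,240:440,::-1],None,fx=3,fy=3))
```

```text
t 13.45 pos [0.5527 0.1307 0.2556] yaw -175.37 shift [-0.28 -0.2   9.06] twist 0.03 q6 -1.63 open 0.614 F [ 0.1  0.5 -1.3]
pitch 87.8 tr,l mm [15.2 -1.6] n 956 741 axial [-0.0182  0.0771]
axis at -0.018 [0.53680444 0.13110761]
axis at 0.077 [0.5403741  0.13139482]
```

View pics/e.png

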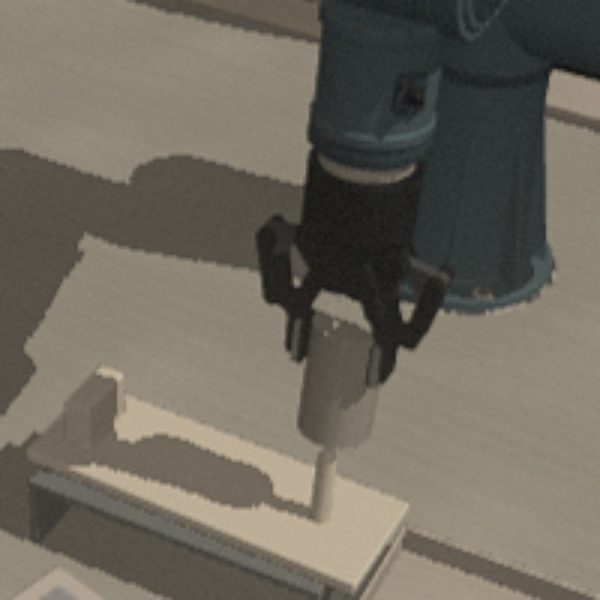

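The upright beaker hangs over the peg (peg top at (325,455), beaker at (338,390)). I'll correct by 4 mm and lower it.

Emit:
servo_tool(
  motion=[
    [[-0.4, -0.2, 0, 0, 1], [-0.4, -0.2, 2, 0, 1], [-0.4, -0.2, 4, 0, 1], [-0.4, -0.2, 6, 0, 1], [-0.4, -0.2, 7.5, 0, 1]],
  ],
)

```text
time_s: 14.0
eef_pos: [0.5556, 0.1271, 0.1805]
eef_rot: [-0.001, -0.039, 0.999, -0.0]
wrist_force: [0.1, -0.1, -1.6]
opening: 0.611
grasp_force: 61.5
```

Emit:
servo_tool(
  motion=[
    [[0, 0, 0.4, 0, 1], [0, 0, 0.8, 0, 1], [0, 0, 1, 0, 1], [0, 0, 1.2, 0, 1], [0, 0, 1.2, 0, 1]],
  ],
)

```text
time_s: 14.5
eef_pos: [0.5565, 0.1279, 0.1701]
eef_rot: [0.0, -0.04, 0.999, -0.0]
wrist_force: [-0.9, 0.0, -1.3]
opening: 0.613
grasp_force: 61.5
```

Emit:
servo_tool(
  motion=[
    [[0, 0, 0.2, 0, 1], [0, 0, 0.4, 0, 1], [0, 0, 0.5, 0, 1], [0, 0, 0.5, 0, 1]],
  ],
)

```text
time_s: 14.9
eef_pos: [0.5572, 0.128, 0.1659]
eef_rot: [0.001, -0.04, 0.999, 0.0]
wrist_force: [0.9, 0.3, 4.8]
opening: 0.611
grasp_force: 61.8
```

Emit:
servo_tool(
  motion=[
    [[0, 0, 0, 0, 0], [0, 0, 0, 0, -0.5], [0, 0, 0, 0, -1], [0, 0, 0, 0, -1], [0, 0, 0, 0, -1]],
  ],
)

```text
time_s: 15.4
eef_pos: [0.5561, 0.1279, 0.1644]
eef_rot: [-0.0, -0.04, 0.999, 0.0]
wrist_force: [-0.4, -0.7, 0.5]
opening: 1.001
grasp_force: 0.0
```

Emit:
servo_tool(
  motion=[
    [[0, 0, -1, 0, -1], [0, 0, -3, 0, -1], [0, 0, -6, 0, -1], [0, 0, -9, 0, -1], [0, 0, -10, 0, -1]],
  ],
)

```text
time_s: 15.9
eef_pos: [0.558, 0.128, 0.2691]
eef_rot: [0.003, -0.04, 0.999, -0.0]
wrist_force: [0.8, -1.1, 0.9]
opening: 1.003
grasp_force: 0.0
```

Run:
```python
from h import *
from bench import ctrl
o=ctrl.get_obs();plan(o,(.5583,-.08,.22),184.2)
c=ctrl.camera("scene");cv2.imwrite("pics/f.png",cv2.resize(c["pixels"][60:260,240:440,::-1],None,fx=3,fy=3))
S=cloud(c);W=cloud(ctrl.camera("top"))
p=box(S,330,375,165,245,.165,.19);print("S beaker top",rect(p),np.percentile(p[:,2],[5,95]))
print("handle",*rect(box(W,240,310,180,260,.115,.14)))
```

```text
t 15.9 pos [0.558  0.128  0.2691] yaw -175.45 shift [  1.65 -20.73   4.91] twist 0.35 q6 -1.63 open 1.003 F [ 0.8 -1.1  0.9]
S beaker top (array([546.9, 129.2]), array([58.9, 54.4]), 33.5, 381, np.float64(0.1741)) [0.16749361 0.17731131]
handle [558.5 -80.1] [59.7 24. ] 4.0 262 0.1268
```

View pics/f.png

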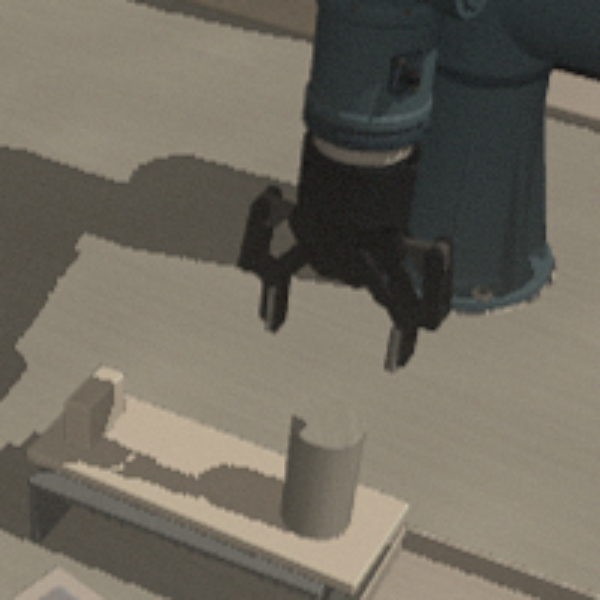

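The beaker stands on the peg, rim flat on the board (at (325,480) in the crop, top at z 0.177), and the board hasn't moved. Next I grip the handle.

Emit:
servo_tool(
  motion=[
    [[0.4, -4.6, 0, 0.3, -1], [0.8, -9.2, 0, 0.3, -1], [1.2, -13.8, 0, 0.3, -1], [1.5, -18, 0, 0.3, -1], [1.6, -20.7, 1, 0.3, -1]],
  ],
)

```text
time_s: 16.5
eef_pos: [0.5564, -0.0826, 0.254]
eef_rot: [-0.0, -0.036, 0.999, -0.0]
wrist_force: [0.2, -0.2, -0.9]
opening: 1.002
grasp_force: 0.0
```

Emit:
servo_tool(
  motion=[
    [[0, 0, 3, 0, -1], [0, 0, 6, 0, -1], [0, 0, 9, 0, -1], [0, 0, 9, 0, -1]],
  ],
)

```text
time_s: 16.9
eef_pos: [0.5525, -0.0785, 0.1584]
eef_rot: [-0.005, -0.037, 0.999, 0.002]
wrist_force: [-0.8, 1.1, -0.0]
opening: 0.998
grasp_force: 0.0
```

Run:
```python
from h import *
from bench import ctrl
o=ctrl.get_obs();plan(o,(.5585,-.0801,.115),184.2)
for k in("top","scene"):
    S=cloud(np.load(k+"0.npz"));a=(95,140,180,210) if k=="top" else (395,425,275,325)
    for z in((.04,.08),(.08,.105),(.106,.12)):print(k,z,rect(box(S,*a,*z)))
```

```text
t 16.9 pos [ 0.5525 -0.0785  0.1584] yaw -175.78 shift [-0.64 -0.23  4.33] twist 0.02 q6 -2.0 open 0.998 F [-0.8  1.1 -0. ]
top (0.04, 0.08) (array([619.3, 326.1]), array([4.8, 9.6]), 66.7, 23, np.float64(0.0604))
top (0.08, 0.105) (array([619.5, 325.6]), array([3.7, 9. ]), 79.0, 16, np.float64(0.0921))
top (0.106, 0.12) (array([620.1, 329.3]), array([10.9,  8.1]), 47.0, 18, np.float64(0.1091))
scene (0.04, 0.08) (array([625. , 332.2]), array([ 9.7, 10. ]), 17.3, 64, np.float64(0.0596))
scene (0.08, 0.105) (array([625.7, 331.5]), array([6.4, 9.2]), 5.8, 43, np.float64(0.0927))
scene (0.106, 0.12) (array([623. , 332.3]), array([10.6,  8.1]), 20.4, 19, np.float64(0.1084))
```

Emit:
servo_tool(
  motion=[
    [[-0.5, -0.2, 1.5, 0, -1], [-0.5, -0.2, 3, 0, -1], [-0.5, -0.2, 4.3, 0, -1], [-0.5, -0.2, 4.3, 0, -1]],
  ],
)

```text
time_s: 17.3
eef_pos: [0.5602, -0.0807, 0.1196]
eef_rot: [-0.002, -0.037, 0.999, 0.001]
wrist_force: [-0.4, 0.0, -1.0]
opening: 0.996
grasp_force: 0.0
```

Emit:
servo_tool(
  motion=[
    [[0, 0, 0, 0, 0], [0, 0, 0, 0, 1], [0, 0, 0, 0, 1], [0, 0, 0, 0, 1], [0, 0, 0, 0, 1]],
  ],
)

```text
time_s: 17.8
eef_pos: [0.5624, -0.0813, 0.1225]
eef_rot: [0.001, -0.037, 0.999, -0.0]
wrist_force: [-0.6, 2.9, 6.2]
opening: 0.273
grasp_force: 61.1
```

Run:
```python
from h import *
from bench import ctrl
o=ctrl.get_obs();u=np.array([-.0854,.9963]);plan(o,np.r_[o["eef_pos"][:2]+.138*u,o["eef_pos"][2]],184.9);print(o["grasp_force"])
S=cloud(ctrl.camera("scene"));p=box(S,330,375,165,245,.165,.19);print("S beaker top",rect(p),np.percentile(p[:,2],[5,95]))
```

```text
t 17.8 pos [ 0.5624 -0.0813  0.1225] yaw -175.76 shift [ 0.16 13.8  -0.  ] twist -0.66 q6 -2.0 open 0.273 F [-0.6  2.9  6.2]
61.13013803958893
S beaker top (array([546.5, 127.2]), array([57.6, 55. ]), 1.4, 383, np.float64(0.1742)) [0.16706649 0.17751422]
```

The handle is gripped. Now the slow slide outward.

Emit:
servo_tool(
  motion=[
    [[0, 0.4, 0, -0.1, 1], [0, 1, 0, -0.2, 1], [0, 1.8, 0, -0.3, 1], [0, 2.6, 0, -0.4, 1], [0, 3.4, 0, -0.5, 1]],
  ],
)

```text
time_s: 18.35
eef_pos: [0.5601, -0.0482, 0.1226]
eef_rot: [0.001, -0.041, 0.999, -0.001]
wrist_force: [1.4, -4.7, 3.3]
opening: 0.27
grasp_force: 60.6
```

Emit:
servo_tool(
  motion=[
    [[0, 0.8, 0, -0.1, 1], [0.1, 1.6, 0, -0.1, 1], [0.1, 2.4, 0, -0.1, 1], [0.1, 3.2, 0, -0.1, 1], [0.1, 3.8, 0, -0.1, 1]],
  ],
)

```text
time_s: 18.85
eef_pos: [0.5559, -0.0102, 0.1225]
eef_rot: [0.001, -0.042, 0.999, -0.001]
wrist_force: [1.3, -5.3, 4.7]
opening: 0.269
grasp_force: 60.7
```

Run:
```python
from h import *
from bench import ctrl
o=ctrl.get_obs();plan(o,(.5624-.0854*.138,-.0813+.9963*.138,.1225),184.9)
S=cloud(ctrl.camera("scene"));p=box(S,300,450,150,300,.165,.19);print("S beaker top",rect(p),np.percentile(p[:,2],[5,95]))
```

```text
t 18.85 pos [ 0.5559 -0.0102  0.1225] yaw -175.15 shift [-0.03  6.66 -0.01] twist -0.05 q6 -1.89 open 0.269 F [ 1.3 -5.3  4.7]
S beaker top (array([541. , 117.1]), array([ 58.8, 216.3]), 2.8, 523, np.float64(0.1753)) [0.16673816 0.18605091]
```

Emit:
servo_tool(
  motion=[
    [[0, 0.8, 0, 0, 1], [0, 1.6, 0, 0, 1], [0, 2.4, 0, 0, 1], [0, 3.1, 0, 0, 1], [0, 3.6, 0, 0, 1]],
  ],
)

```text
time_s: 19.4
eef_pos: [0.5529, 0.0257, 0.1226]
eef_rot: [0.001, -0.042, 0.999, -0.001]
wrist_force: [0.9, -6.9, 4.2]
opening: 0.27
grasp_force: 60.8
```

Emit:
servo_tool(
  motion=[
    [[0, 0.7, 0, 0, 1], [0, 1.3, 0, 0, 1], [0, 1.8, 0, 0, 1], [0, 2.2, 0, 0, 1], [0, 2.2, 0, 0, 1]],
  ],
)

```text
time_s: 19.9
eef_pos: [0.5511, 0.0479, 0.1225]
eef_rot: [0.001, -0.042, 0.999, -0.001]
wrist_force: [0.7, -3.2, 4.7]
opening: 0.267
grasp_force: 60.7
```

Run:
```python
from h import *
from bench import ctrl
o=ctrl.get_obs();plan(o,(.5624-.0854*.138,-.0813+.9963*.138,.1225),184.9)
u=np.array([-.0854,.9963]);n=np.array([u[1],-u[0]])
T=ctrl.camera("top");s=ctrl.camera("scene")
cv2.imwrite("pics/g.png",np.hstack([cv2.resize(T["pixels"][150:290,70:320,::-1],(500,280)),cv2.resize(s["pixels"][140:340,250:470,::-1],None,fx=1.36,fy=1.36)[:280]]))
for k,c in(("top",T),("scene",s)):
    W=cloud(c).reshape(-1,3);W=W[~np.isnan(W[:,0])]
    a=W[:,:2]@u;b=W[:,:2]@n
    m=(W[:,2]>.074)&(W[:,2]<.09)&(b>.5)&(b<.61)&(a>.15)&(a<.31)
    for lo in(.51,.53,.55,.57,.585):
        q=m&(b>lo)&(b<lo+.015)
        print(k,"edge u",np.sort(a[q])[-4:].round(4), W[q&(a>.24),2].mean().round(4))
    q=m&(a<.27)&(a>.24);print("tilt: z at 240-270",W[q,2].mean(),"z at 160-190",W[m&(a<.19),2].mean())
    t=(W[:,2]>.105)&(W[:,2]<.12)&(abs(W[:,0]-.622)<.015)&(abs(W[:,1]-.33)<.015)
    print("post u",a[t].min(),a[t].max(),a[t].mean())
```

```text
t 19.9 pos [0.5511 0.0479 0.1225] yaw -175.13 shift [-0.03  0.83  0.  ] twist -0.03 q6 -1.78 open 0.267 F [ 0.7 -3.2  4.7]Traceback (most recent call last):
  File "<stdin>", line 6, in <module>
    return _nx.concatenate(arrs, 1, dtype=dtype, casting=casting)
           ~~~~~~~~~~~~~~~^^^^^^^^^^^^^^^^^^^^^^^^^^^^^^^^^^^^^^^
ValueError: all the input array dimensions except for the concatenation axis must match exactly, but along dimension 0, the array at index 0 has size 280 and the array at index 1 has size 272
```

```bash
cat > m.py <<'E'
from h import *
from bench import ctrl
u=np.array([-.0854,.9963]);n=np.array([u[1],-u[0]])
T=ctrl.camera("top");s=ctrl.camera("scene")
cv2.imwrite("pics/g.png",np.hstack([cv2.resize(T["pixels"][150:290,70:320,::-1],(500,300)),cv2.resize(s["pixels"][140:340,250:450,::-1],(300,300))]))
for k,c in(("top",T),("scene",s)):
    W=cloud(c).reshape(-1,3);W=W[~np.isnan(W[:,0])]
    a=W[:,:2]@u;b=W[:,:2]@n
    m=(W[:,2]>.074)&(W[:,2]<.09)&(b>.5)&(b<.615)&(a>.15)&(a<.31)
    for lo in(.51,.53,.55,.57,.59):
        q=m&(b>lo)&(b<lo+.015)
        print(k,"edge u",np.sort(a[q])[-4:].round(4), W[q&(a>.24),2].mean().round(4))
    print("z at outer",W[m&(a>.24),2].mean(),"inner",W[m&(a<.19),2].mean())
    t=(W[:,2]>.105)&(W[:,2]<.12)&(abs(W[:,0]-.622)<.015)&(abs(W[:,1]-.33)<.015)
    print("post u",a[t].min(),a[t].max(),a[t].mean())
    p=W[(W[:,2]>.168)&(W[:,2]<.182)&(a>.12)&(a<.27)&(abs(b-.558)<.05)];print("beaker top",rect(p) if len(p)>5 else 0)
    h=W[(W[:,2]>.05)&(W[:,2]<.072)&(a<.15)&(a>-.2)&(b>.61)&(b<.64)];print("stand far ledge",len(h))
E
python3 m.py
```

```text
top edge u [0.263  0.2632 0.2635 0.2637] 0.0818
top edge u [0.2645 0.2653 0.2654 0.2656] 0.0815
top edge u [0.1805 0.1809 0.1812 0.1831] nan
top edge u [0.2621 0.2622 0.2628 0.2629] 0.0822
top edge u [0.2639 0.2643 0.2651 0.266 ] 0.0823
z at outer 0.08180255112009177 inner 0.08191379388322502
post u 0.2689572976008017 0.27927272381091195 0.27444436591073507
beaker top (array([531.1, 253. ]), array([54.4, 54.8]), 72.8, 519, np.float64(0.1767))
stand far ledge 168
scene edge u [0.2653 0.2663 0.2664 0.2672] 0.0802
scene edge u [0.2665 0.2668 0.267  0.2673] 0.0803
scene edge u [0.2664 0.2671 0.2673 0.2675] 0.0802
scene edge u [0.2658 0.2662 0.2666 0.267 ] 0.0804
scene edge u [0.2661 0.2662 0.2665 0.2668] 0.0801
z at outer 0.08019900411503318 inner 0.08031977012555654
post u 0.2727354907316312 0.2813688692586409 0.27737710782643316
beaker top (array([533.5, 256. ]), array([57.1, 54.4]), 2.7, 409, np.float64(0.1748))
stand far ledge 633m.py:12: RuntimeWarning: Mean of empty slice.
  print(k,"edge u",np.sort(a[q])[-4:].round(4), W[q&(a>.24),2].mean().round(4))
  ret = ret.dtype.type(ret / rcount)
```

```bash
cat > e.py <<'E'
from h import *
from bench import ctrl
u=np.array([-.0854,.9963]);n=np.array([u[1],-u[0]])
def prof(c,P):
    X=P@c["R"].T+c["t"];x=X[:,0]/X[:,2]*c["fx"]+c["cx"];y=X[:,1]/X[:,2]*c["fy"]+c["cy"]
    g=cv2.cvtColor(c["pixels"],cv2.COLOR_RGB2GRAY).astype(np.float32)
    return cv2.remap(g,x.astype(np.float32)[None],y.astype(np.float32)[None],cv2.INTER_LINEAR)[0]
for k in("scene","top"):
    c=ctrl.camera(k);z0=.082
    if k=="scene": z0=.0803
    s=np.arange(.24,.30,.00025);E=[]
    for b in np.arange(.52,.60,.005):
        P=np.c_[s[:,None]*u+b*n,np.full(len(s),z0)];g=cv2.GaussianBlur(prof(c,P)[None],(0,0),4)[0]
        E.append(s[np.argmin(np.gradient(g))])
    print(k,"edge",np.round(np.median(E),4),np.round(E,4).tolist())
    bp=.622*n[0]+.33*n[1] if k=="scene" else .620*n[0]+.329*n[1]
    for z in(.05,.07,.09,.1):
        s2=np.arange(.25,.305,.00025);g=prof(c,np.c_[s2[:,None]*u+bp*n,np.full(len(s2),z)])
        w=np.clip(np.percentile(g,70)-g-20,0,None);print("post z",z,(s2*w).sum()/w.sum(),s2[w>w.max()/2][[0,-1]])
E
python3 e.py
```

```text
scene edge 0.2675 [0.2675, 0.2678, 0.2678, 0.2682, 0.268, 0.2678, 0.2678, 0.2675, 0.2675, 0.267, 0.2675, 0.2675, 0.267, 0.2668, 0.2672, 0.2672]
post z 0.05 0.2761995945363287 [0.2725  0.28025]
post z 0.07 0.27667877345169156 [0.27225 0.28125]
post z 0.09 0.2766685204297836 [0.27225 0.28125]
post z 0.1 0.27670795636521583 [0.2725 0.281 ]
top edge 0.2981 [0.2978, 0.2985, 0.2972, 0.297, 0.297, 0.2982, 0.2982, 0.2982, 0.2982, 0.2982, 0.298, 0.298, 0.2978, 0.2978, 0.2985, 0.2985]
post z 0.05 0.26747409746264467 [0.25   0.2805]
post z 0.07 0.2677464392790833 [0.25  0.282]
post z 0.09 0.26896390273018916 [0.25    0.28125]
post z 0.1 0.2707729758905565 [0.26475 0.28025]
```

Emit:
servo_tool(
  motion=[
    [[0, 0.3, 0, 0, 1], [0, 0.6, 0, 0, 1], [0, 0.9, 0, 0, 1], [0, 0.9, 0, 0, 1], [0, 0.9, 0, 0, 1]],
  ],
)

```text
time_s: 20.7
eef_pos: [0.5504, 0.0565, 0.1226]
eef_rot: [0.001, -0.042, 0.999, -0.001]
wrist_force: [1.5, -3.5, 4.5]
opening: 0.271
grasp_force: 60.8
```

```bash
python3 e.py | head -4; python3 m.py 2>/dev/null; python3 -c "
from h import *
from bench import ctrl
plan(ctrl.get_obs(),(.55,.05,.12))"
```

```text
scene edge 0.2759 [0.276, 0.2758, 0.2765, 0.2762, 0.2768, 0.2765, 0.276, 0.2755, 0.2762, 0.2758, 0.2758, 0.276, 0.2758, 0.2755, 0.2758, 0.2758]
post z 0.05 0.2763313695529057 [0.2725 0.2805]
post z 0.07 0.27669480454816103 [0.27225 0.28125]
post z 0.09 0.27664867572422747 [0.27225 0.28125]
top edge u [0.2723 0.2727 0.2728 0.2738] 0.0819
top edge u [0.2711 0.2712 0.2718 0.2732] 0.0826
top edge u [0.1889 0.1909 0.1913 0.1917] nan
top edge u [0.2725 0.2726 0.2727 0.2736] 0.0816
top edge u [0.2708 0.2717 0.2717 0.2728] 0.0819
z at outer 0.0820209352598096 inner 0.08204306866413237
post u 0.2706777144073818 0.2798298041579551 0.2749572986599782
beaker top (array([530.2, 262.1]), array([54.6, 54.6]), 14.1, 518, np.float64(0.1764))
stand far ledge 196
scene edge u [0.2752 0.2753 0.2758 0.2759] 0.0805
scene edge u [0.275  0.2756 0.2758 0.2759] 0.08
scene edge u [0.2748 0.2749 0.2755 0.2756] 0.0813
scene edge u [0.2753 0.2754 0.2758 0.2758] 0.0803
scene edge u [0.2742 0.275  0.2754 0.2758] 0.0802
z at outer 0.08035651820502863 inner 0.08015897837546312
post u 0.27273149111916484 0.28160193774920544 0.2771116655082204
beaker top (array([533.4, 265.3]), array([56.7, 55.1]), 31.1, 411, np.float64(0.1747))
stand far ledge 644
t 20.9 pos [0.5504 0.0565 0.1226] yaw -175.15 shift [ 0.09 -0.65  0.26] twist 0 q6 -1.77 open 0.269 F [ 1.3 -4.8  6.7]
```

View pics/g.png

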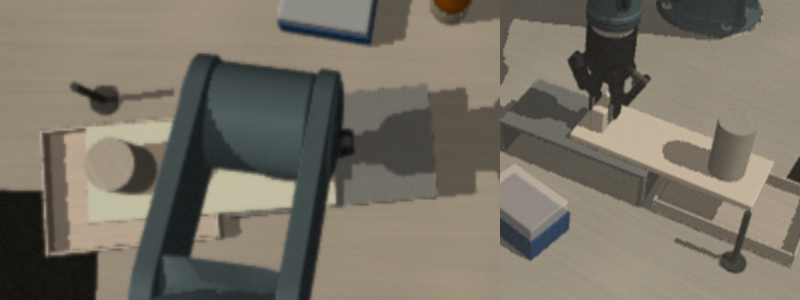

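The board lies flat with its outer edge about 1 mm short of the post, the beaker stands over the peg, and the gripper holds the handle. One small nudge, let it settle, then hand in.

Emit:
servo_tool(
  motion=[
    [[0, 0.1, 0, 0, 1], [0, 0.1, 0, 0, 1], [0, 0.1, 0, 0, 1], [0, 0.1, 0, 0, 1], [0, 0.1, 0, 0, 1]],
  ],
)

```text
time_s: 21.4
eef_pos: [0.5504, 0.0572, 0.1226]
eef_rot: [0.001, -0.042, 0.999, -0.001]
wrist_force: [0.0, -5.2, 5.0]
opening: 0.271
grasp_force: 60.9
```

```bash
python3 e.py | head -4; python3 -c "
from bench import ctrl
print(abs(ctrl.get_obs()['dq']).max());print(ctrl.hand_in())"
```

```text
scene edge 0.2766 [0.2765, 0.277, 0.277, 0.277, 0.277, 0.2768, 0.2762, 0.2768, 0.2765, 0.276, 0.2768, 0.2768, 0.2762, 0.2765, 0.2765, 0.2762]
post z 0.05 0.2762442697854702 [0.2725  0.28025]
post z 0.07 0.27667594906496157 [0.27225 0.28125]
post z 0.09 0.27664320648622837 [0.27225 0.281  ]
0.0014977927337618587
the job is handed in; nothing more can be done
None
```

I handed the job in at about 21 s: the beaker is upside down over the peg, and the board is slid out flat with its outer edge level with the post (within about 1 mm by camera), the gripper still holding the handle; the verdict was not shown.

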